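# Seat a power board in the test jig and hold it on the contacts

### The arm

A 7-joint arm with a two-finger parallel gripper is mounted at the origin on the work surface. World frame = base frame: x ahead of the robot, y to its left, z up, the work surface at z = 0. Lengths are in mm, angles in rad, forces in N, time in s.
With the tool pointing down it reaches from about 350 to 900 mm from the base axis. Payload 8.1 kg.
Tool frame: the origin (TCP) lies between the finger pads; the fingertips stand 22 mm ahead of it and the grasp point (between the pads) lies 3 mm ahead of it; z points along the fingers, y is the direction in which the jaws open and shut (so a half turn about z gives the same grasp; the last joint's range is limited). The gripper opens to 85 mm and grips with 20 to 120 N. Pads are 22 mm wide; open, the fingers measure 114 mm over their backs; the gripper's body (76 mm by 85 mm) begins 54 mm behind the grasp point. The pads swing forward as they close: fully open they stand 13 mm farther back than shut.
Start: joints at [-1.215, 0.434, 0.025, 1.573, -0.012, 1.134, -0.075], TCP at [276.822, 560.366, 253.323] pointing down, gripper open.
Joint ranges: [-2.62, 2.62], [-0.44, 2.09], [-1.27, 1.32], [0.08, 2.57], [-1.32, 4.46], [0.12, 2], [-2.74, 2.74]. Speed limits (rad/s): [2.22, 2.22, 3.01, 3.01, 3.14, 3.14, 3.14].

### API

Orientations are given as a 3x3 rotation matrix whose columns are the frame's x, y, z axes.
In Python, from plant import state, grab_frame, job_done gives the robot as it stands.
- The arm moves only by the tool send_rows, never from a script. Its argument "motion" is text: rows parted by semicolons, each of 7 numbers parted by spaces: the shift along the tool's x, y, z in m, then the turn, a rotation vector about the tool's x, y, z in degrees, then the opening, from 0 (shut) to 1 (fully open). A call has 1 to 12 rows; each row shifts and turns the commanded pose from where the row before left it, along the tool's axes as they then stand; what a row does not reach is not made up. A row lasts 1/8 s, in which the tool goes at most 62.5 mm and 10.7 degrees, less where a joint would pass 70% of its speed; a pose out of reach is approached as far as the arm can. A call with a gripper value outside its range is refused whole. The fingers move at their own pace and stop on an object; the grip force is fixed at half the most. Time passes only in rows, so rows that do not move let the fingers close. It gives the time, the measured TCP pose, the force and the opening at its end, in the units of the state.
- state(): the state, without advancing time (a new reading comes with each control period).
- grab_frame(name): name is "scene" or "top" or "wrist"; returns a dict with "pixels" (400x640x3 uint8, red, green, blue), "z_map" (400x640 float32, mm along the optical axis (not along the pixel's ray), 0 where there is no reading), "intrinsics" (3x3 intrinsics, pixels), "rvec" (rotation vector, rad) and "tvec" (3), from world to camera coordinates, as OpenCV has them; the wrist camera has in their place "T_tool_cam" (4x4, takes a point from camera to tool coordinates, whose origin is the TCP and whose axes are the flange's). Camera axes: x right, y down, z forward; pixel columns grow to the right and rows downward; lengths in mm; the calibration is good to about 2 mm. A picture is of the moment at which its call begins: read the wrist's pose just before it.
- job_done(): hands the job in, once; it reports no verdict.
The state is a dict: "clock": time; "joint_pos": joint angles; "joint_velocities": joint speeds; "joint_torque": joint torques, N m; "ee_pos": TCP position; "eef_rot": TCP orientation; "ft_force": force on the tool from outside, world axes, zero at the start; "torque": the same for the moment, N m; "grip_width": opening from 0.0 (shut) to 1.0 (fully open).
Only numpy, scipy, OpenCV 4.12 (cv2) and the standard library are available. Lean on these libraries where they do the work, as an engineer would, in place of code of your own. Each camera call takes 0.05 s, during which the arm holds its last target. There are 200 camera calls.

### The job

Pick up the power board (the one with the finned heat sink) and lay it flat on the bed of the test jig, its row of contact pads facing the jig's sprung pins but still clear of them. Then slide it along the bed into the corner until it is square and fully home, pushing the pins in, with its pad edge hard on the two end stop blocks and its side hard on the side rail, and finish while still holding it pressed firmly on both, because the springs push it back out if you let go. Do not ram the stops or force the pins, and leave the other things on the bench where they are.

Things in the scene. Friction and masses are not known exactly. Their poses are not given: they have to be found in the camera images.
- power_board: The board to test: green laminate 80 x 60 x 3.2 mm (its x, y, z), about 0.16 kg, lying component side up. Origin: centre of the underside. +x points to the 60 mm edge with six gold contact pads; at the other end stands a grey terminal strip 11 mm high. A heat sink stands in the middle; two capacitors, 10 mm in diameter and 14 mm high, at x = +30.5 mm, y = +-19.5 mm.
- board_contacts (a point): Middle of the power board's pad edge, at the underside: 40 mm along the board's +x from its origin.
- heatsink_top (a point): Centre of the top of the board's finned aluminium heat sink, a block 46 mm (x) x 24 mm (y) x 34 mm high above the board's middle; this point is 37.2 mm above the board's underside. Grip it across y, fingers on its two 46 mm faces; beside those faces the laminate carries only flat chips 1.4 mm high.
- jig: Test jig, fixed: aluminium plate 190 x 150 mm with a black bed 16 mm above the bench. Origin: on the bench under it; x along the side rail towards the end stops and pins, y towards the side rail, z up. Free bed: x = -85 to +41, y = -60 to +40 mm. Behind the pins a housing 38 mm high at x = 72 to 98, y = -18 to +38 mm.
- jig_corner (a point): The corner that the board is pressed into: the point on the bed surface where the planes of the side rail's face and the end stops' faces meet; its axes are the jig's. A board fully home (its x along the jig's x) has its origin at (-40, -30, 0) mm from here in these axes.
- side_rail: Steel rail on the jig along the jig's x, 112 x 12 mm, 8 mm high above the bed (top 24 mm above the bench). Its face looks to the jig's -y, at y = 0 of jig_corner. Origin: centre of its underside, 6 mm behind that face.
- end_stop: Two steel stop blocks on the jig, each 10 mm wide and 8 mm high above the bed, centred 8 mm and 52 mm from the rail face, one on each side of the pins; their faces look to the jig's -x, at x = 0 of jig_corner. Origin: between them, on the bed, in the plane of the faces. Friction on bed and rail takes several N: some 15 N along x seats the board.
- contact_head: Six brass pins in a row (24 mm along the jig's y, 30 mm from the rail face) on a sprung grey carriage, 32 mm above the bench. Origin: on the bed under the pin tips. At rest the tips are 4 mm in front of the end stop faces (x = -4 mm from jig_corner); the board pushes them back to x = 0; travel ends 3 mm further. The spring gives about 2 N at rest, 5.2 N at x = 0.
- pin_tips (a point): Middle of the row of pin tips, 1.7 mm above the bed; moves with the contact head.
- relay_board: Bystander: a board of the same outline with two black relay cubes and no heat sink, 19 mm high in all. Origin: centre of the underside.
- cutters: Bystander: flush cutters lying flat, about 125 mm long along their x and 45 mm wide, 13 mm high.
- solder_spool: Bystander: spool of solder standing on its flange, 54 mm in diameter, 38 mm high. Origin: centre of the underside.
- screwdriver: Bystander: screwdriver lying along its x, 170 mm long, 26 mm thick.
- tip_cleaner: Bystander: round tip cleaner with brass wool, 76 mm in diameter, 45 mm high. Origin: centre of the underside.
- tape_roll: Bystander: roll of tape lying flat, 72 mm in diameter, 19 mm high. Origin: centre of the underside.
- parts_tray: Bystander: white tray of small parts with four compartments, 110 x 80 x 28 mm. Origin: centre of the underside.
Not all that is in view belongs to the job. Leave any purple look-alike of the power_board alone. Of the things that look like the jig, take the one that is farthest to the robot's right at the start.

How it is judged:
By the outcome, as a careful person would: the job done as asked, in the order asked, and still so for the second after the job is handed in, while the arm keeps its last pose, push and grip.
It also fails if it takes over 50 s, if anything falls off the work surface, if the arm or the gripper's body presses on something with over 40 N, if the wrist force passes 120 N, or if a joint passes its speed limit or range.

## Working session

There is one attempt and no reset: what is moved stays moved. The work goes in short steps, Python scripts to look and compute and a tool call to move; the robot and the scene stay as the last step left them, time stands still between calls to the robot, and variables do not carry over. Pictures are saved under pics/ and viewed, about 8 in all and at most 12, crops included, and the job is handed in when it is done.

Besides the shell and the picture viewer there is one more tool, called as name(argument=value, ...), one argument or row to a line, values as JSON. send_rows: Moves the arm, as the interface text tells. Its arguments: {"type":"object","properties":{"motion":{"type":"string"}},"required":["motion"]}

```bash
mkdir -p pics; cat > h.py <<'E'
import numpy as np, cv2
from plant import state, grab_frame
def cam(f):
    if 'rvec' in f and f['rvec'] is not None:
        R=cv2.Rodrigues(np.array(f['rvec'],float))[0]; t=np.array(f['tvec'],float).ravel()
        return R.T, -R.T@t   # cam->world
    s=f['state']; T=np.array(f['T_tool_cam'],float); Rw=np.array(s['eef_rot']).reshape(3,3); p=np.array(s['ee_pos'])
    return Rw@T[:3,:3], Rw@T[:3,3]+p
def grab(n):
    s=state(); f=grab_frame(n); f['state']=s; np.save(f'{n}.npy',f,allow_pickle=True); return f
def load(n): return np.load(f'{n}.npy',allow_pickle=True).item()
def rays(f,uv):
    R,c=cam(f); K=np.array(f['intrinsics']); uv=np.atleast_2d(uv).astype(float)
    return (np.linalg.inv(K)@np.c_[uv,np.ones(len(uv))].T).T@R.T, c
def onplane(f,uv,z):
    d,c=rays(f,uv); return c+d*((z-c[2])/d[:,2])[:,None]
def cloud(f):
    v,u=np.mgrid[:400,:640]; d,c=rays(f,np.c_[u.ravel(),v.ravel()]); 
    P=(c+d*f['z_map'].ravel()[:,None]).reshape(400,640,3); P[f['z_map']==0]=np.nan; return P
def save(f,n,crop=None,k=1):
    im=f['pixels'][...,::-1]
    if crop: u0,v0,u1,v1=crop; im=im[v0:v1,u0:u1]
    cv2.imwrite(f'pics/{n}.png',cv2.resize(im,None,fx=k,fy=k,interpolation=cv2.INTER_CUBIC))
E
python3 - <<'E'
from h import *
a=grab('top');b=grab('scene')
save(a,'top',None,1.25);save(b,'scene',None,1.25)
for f in(a,b): print(cam(f)[1], cam(f)[0].round(3).tolist(), np.array(f['intrinsics']).tolist())
print(state())
E
```

```text
[ 460.46138077    5.4699428  1064.50850178] [[-0.006, -0.999, 0.048], [-1.0, 0.006, -0.007], [0.006, -0.048, -0.999]] [[395.8356066000763, 0.0, 322.9145221935577], [0.0, 395.8356066000763, 204.97310261034679], [0.0, 0.0, 1.0]]
[1170.82101114  462.11658779 1017.13202093] [[-0.569, 0.623, -0.537], [0.822, 0.445, -0.355], [0.017, -0.643, -0.765]] [[419.46615266132227, 0.0, 319.08276581280643], [0.0, 419.46615266132227, 196.69267767526858], [0.0, 0.0, 1.0]]
{'clock': 0.1, 'joint_pos': array([-1.21463101,  0.43514692,  0.02498395,  1.57397465, -0.01156787,
        1.13400352, -0.07507502]), 'joint_velocities': array([ 9.35458616e-05, -2.33440386e-03,  1.96936959e-04, -2.49827187e-03,
        2.79143004e-04, -3.57797926e-04, -5.48650804e-04]), 'joint_torque': array([ 3.33374788e-03, -6.71764112e+01,  1.02823488e+00, -3.16903746e+01,
        1.57356769e-02,  7.14114489e-03, -4.38897507e-05]), 'ee_pos': array([276.65365908, 559.98226166, 252.62069253]), 'eef_rot': array([[-8.96582320e-01,  4.42876873e-01, -4.67427668e-04],
       [ 4.42877091e-01,  8.96581381e-01, -1.30722066e-03],
       [-1.59850854e-04, -1.37904394e-03, -9.99999036e-01]]), 'ft_force': array([-0.48374633,  0.32508231,  0.10190474]), 'torque': array([-0.01081996, -0.01947774,  0.01793875]), 'grip_width': 1.000856448440288}
```

View pics/top.png

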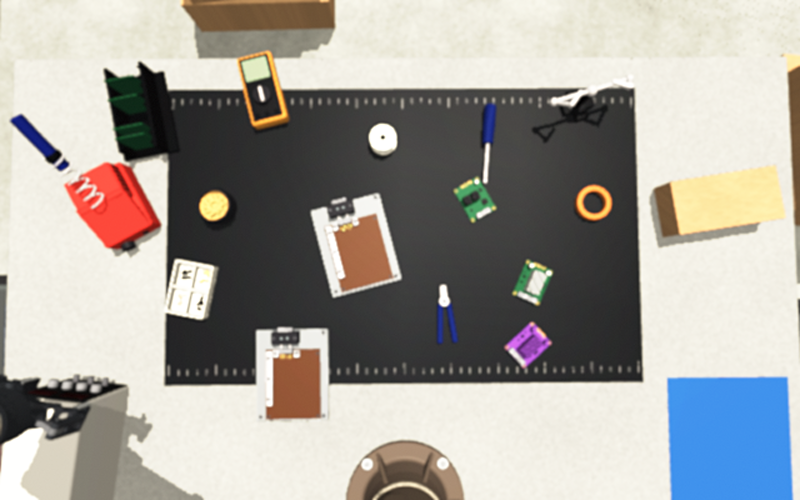

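View pics/scene.png

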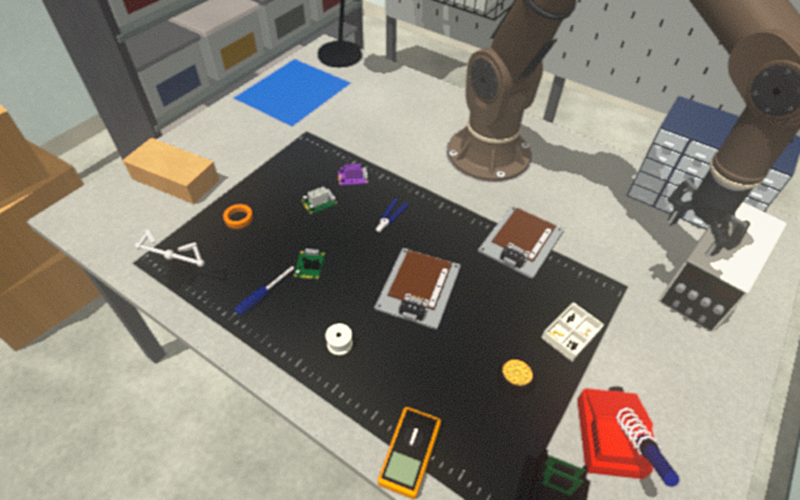

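Top view at 1.25x scale, with image right being the robot's right. There are two jigs: A at (355,245) and B at (292,373). A lies farther right, so it is the one meant. There are three boards: green with a grey finned block at (533,282), green with black relay cubes at (475,200), and purple at (527,345). The first fits the power board. I'll confirm with one enlarged crop and measure roughly.

```bash
python3 - <<'E'
from h import *
f=load('top'); im=f['pixels'][...,::-1]
A=cv2.resize(im[195:300,360:460],None,fx=4,fy=4,interpolation=cv2.INTER_CUBIC);B=cv2.resize(im[145:250,240:335],None,fx=4,fy=4,interpolation=cv2.INTER_CUBIC)
cv2.imwrite('pics/crop.png',np.hstack([A,B]))
P=cloud(f)
hsv=cv2.cvtColor(im,cv2.COLOR_BGR2HSV)
g=((hsv[...,0]>40)&(hsv[...,0]<85)&(hsv[...,1]>90)).astype(np.uint8)
g[:205]=0;g[250:]=0;g[:,:400]=0;g[:,450:]=0
# board = filled hull of green
v,u=np.nonzero(g); hull=cv2.convexHull(np.c_[u,v].astype(np.float32)); w=onplane(f,hull[:,0],3.2)
print('board rect',cv2.minAreaRect(w[:,:2].astype(np.float32)))
hs=P[205:250,405:450].reshape(-1,3); hs=hs[hs[:,2]>28]; print('hs',len(hs),hs.mean(0),cv2.minAreaRect(hs[:,:2].astype(np.float32)))
b=((hsv[...,0]<15)&(hsv[...,1]>90)&(hsv[...,2]>50)&(hsv[...,2]<200)).astype(np.uint8)
b[:150]=0;b[250:]=0;b[:,:240]=0;b[:,330:]=0
v,u=np.nonzero(b); w=onplane(f,np.c_[u,v],16); print('bed',cv2.minAreaRect(w[:,:2].astype(np.float32)),w.mean(0))
E
```

```text
board rect ((459.15008544921875, -278.9527893066406), (63.979164123535156, 73.03668975830078), 67.10799407958984)
hs 172 [ 455.64608865 -275.58517428   35.37724621] ((456.04913330078125, -275.61572265625), (26.044607162475586, 46.59158706665039), 68.53546905517578)
bed ((520.2943725585938, 94.0790023803711), (139.98570251464844, 109.67918395996094), 14.590230941772461) [516.20971441  85.86254843  16.        ]
```

View pics/crop.png

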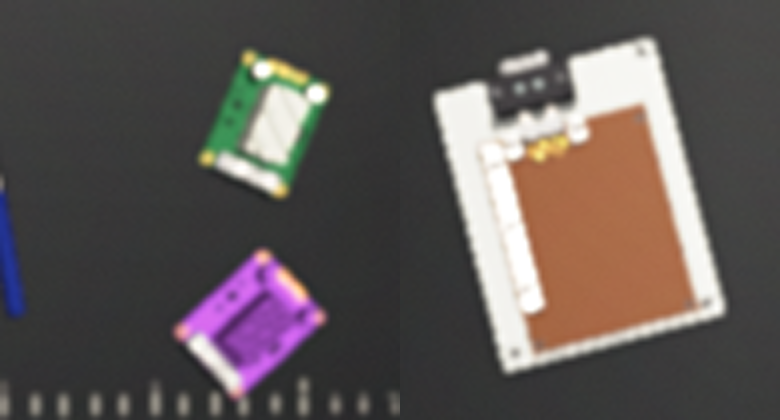

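The crop confirms it. On the left, the green board at about (265,125) has a finned grey block and its gold pads at the upper right end, and the purple look-alike is at (250,320). On the right is jig A, with the rail at (515,230) and the stops, pins and housing at the top. Next I move over the jig for a wrist view.

```bash
cat >> h.py <<'E'
from scipy.spatial.transform import Rotation as Ro
def plan(p,yaw=None,s=None):
    """tool-frame shift (mm) to world TCP p at current orientation, and turn (deg) to tool down with y axis at yaw"""
    s=s or state(); R=np.array(s['eef_rot']).reshape(3,3); d=R.T@(np.array(p)-s['ee_pos'])
    print('shift',d.round(1),'|',np.linalg.norm(d).round(1))
    if yaw is not None:
        a=np.radians(yaw); y=np.array([np.cos(a),np.sin(a),0]); z=np.array([0,0,-1.]); T=np.c_[np.cross(y,z),y,z]
        print('turn',np.degrees(Ro.from_matrix(R.T@T).as_rotvec()).round(2),'shift after turn',(T.T@(np.array(p)-s['ee_pos'])).round(1))
E
python3 - <<'E'
from h import *
f=grab('wrist'); print(np.array(f['T_tool_cam']).round(3).tolist(),np.array(f['intrinsics']).tolist())
plan([500,90,300],105)
plan([456,-275,300],68)
E
```

```text
[[-0.0, -0.964, -0.267, 67.12], [1.0, -0.0, -0.001, -0.631], [0.0, -0.267, 0.964, -120.818], [0.0, 0.0, 0.0, 1.0]] [[329.39355566429913, 0.0, 326.3502194932032], [0.0, 329.39355566429913, 200.13494620772795], [0.0, 0.0, 1.0]]
shift [-408.4 -322.5  -46.9] | 522.5
turn [-7.000e-02 -2.000e-02 -4.129e+01] shift after turn [ -94.1 -511.8  -47.3]
shift [-530.6 -669.3  -46.4] | 855.4
turn [-0.07  0.   -4.29] shift after turn [-479.1 -707.1  -47.3]
```

send_rows(
  motion="-0.034 -0.027 -0.004 0 0 0 1;-0.034 -0.027 -0.004 0 0 0 1;-0.034 -0.027 -0.004 0 0 0 1;-0.034 -0.027 -0.004 0 0 0 1;-0.034 -0.027 -0.004 0 0 0 1;-0.034 -0.027 -0.004 0 0 0 1;-0.034 -0.027 -0.004 0 0 0 1;-0.034 -0.027 -0.004 0 0 0 1;-0.034 -0.027 -0.004 0 0 0 1;-0.034 -0.027 -0.004 0 0 0 1;-0.034 -0.027 -0.004 0 0 0 1;-0.034 -0.027 -0.004 0 0 0 1",
)

```text
clock: 1.65
ee_pos: [499.4, 87.8, 301.4]
eef_rot: [[-0.897, 0.443, -0.0], [0.443, 0.897, 0.0], [0.0, -0.0, -1.0]]
ft_force: [-1.0, -0.2, 0.2]
grip_width: 1.002
```

send_rows(
  motion="0 0 0 0 0 -10.3 1;0 0 0 0 0 -10.3 1;0 0 0 0 0 -10.3 1;0 0 0 0 0 -10.3 1;0 0 0 0 0 0 1;0 0 0 0 0 0 1",
)

```text
clock: 2.4
ee_pos: [499.0, 89.1, 301.2]
eef_rot: [[-0.967, -0.253, -0.0], [-0.253, 0.967, -0.0], [0.0, 0.0, -1.0]]
ft_force: [-0.1, -0.5, 0.3]
grip_width: 1.0
```

```bash
python3 - <<'E'
from h import *
f=grab('wrist'); save(f,'wjig',None,1.25); import shutil; shutil.copy('wrist.npy','wjig.npy')
print(f['state']['ee_pos'], f['state']['joint_pos'].round(2))
plan([456,-275,200],68)
E
```

```text
[499.03281358  89.06483209 301.21358902] [-0.43  0.2   0.18  1.79 -0.04  1.15  1.59]
shift [ 134.1 -341.3  101.3] | 380.4
turn [-0.   -0.   36.71] shift after turn [ -96.5 -353.8  101.3]
```

View pics/wjig.png

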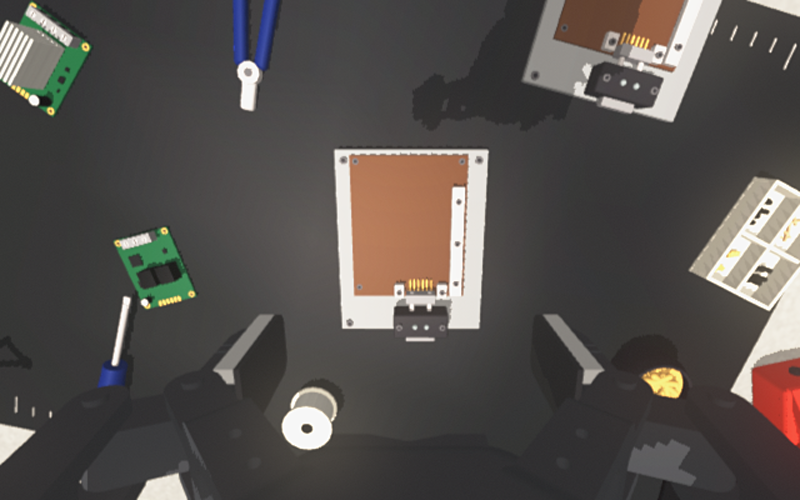

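The wrist view (1.25x) shows jig A centred at (410,240), the rail at (458,240), the stops at (399,291) and (441,292), and the pins at (420,285). Now I measure the rail face and the stop faces.

```bash
python3 - <<'E'
from h import *
f=load('wjig'); g=cv2.cvtColor(f['pixels'],cv2.COLOR_RGB2HSV).astype(int); P=cloud(f)
print('cam',cam(f)[1])
print('bed z',np.nanmedian(P[140:220,290:355,2]),'bench z',np.nanmedian(P[150:200,200:240,2]),'rail z',np.nanmedian(P[155:225,365:369,2]))
# sub-pixel edges of saturation: brown sat high -> white low
S=g[...,1].astype(float)
def cross(line):  # first index where sat falls through half
    m=(line[:3].mean()+line[-3:].mean())/2; i=np.nonzero((line[:-1]>=m)&(line[1:]<m))[0]
    if len(i)==0 or line[:3].mean()-line[-3:].mean()<40: return np.nan
    i=i[0]; return i+(line[i]-m)/(line[i]-line[i+1])
pts=[]
for v in range(155,228):
    c=cross(S[v,352:368]); pts.append((352+c,v))
pts=np.array(pts); pts=pts[~np.isnan(pts[:,0])]
for z in(24,16):
    w=onplane(f,pts,z)[:,:2].astype(np.float32); l=cv2.fitLine(w,cv2.DIST_HUBER,0,.01,.01).ravel(); print('rail edge z',z,l,'yaw',np.degrees(np.arctan2(l[1],l[0])), len(w))
for r in (range(316,323),range(350,356)):
    q=[]
    for u in r: q.append((u,222+cross(S[222:234,u])))
    print(np.array(q).round(2).tolist(), onplane(f,np.nanmean(q,axis=0),16), onplane(f,np.nanmean(q,axis=0),24))
print(S[225:240,319].astype(int),g[225:240,319,2],S[225:240,352].astype(int),g[225:240,352,2])
print(S[190,352:374].astype(int),g[190,352:374,2])
# depth-based: top faces z 21..28
m=(P[...,2]>21)&(P[...,2]<28); m[:140]=0;m[238:]=0;m[:,:310]=0;m[:,375:]=0
n,lab,st,ce=cv2.connectedComponentsWithStats(m.astype(np.uint8))
for i in range(1,n):
    if st[i,4]>8:
        q=P[lab==i]; print(st[i],q.mean(0).round(1),cv2.minAreaRect(q[:,:2].astype(np.float32)))
# plate outline
b=((g[...,1]<40)&(g[...,2]>120))|((g[...,0]<15)&(g[...,1]>80)); 
m=b.astype(np.uint8); m[:115]=0;m[270:]=0;m[:,:262]=0;m[:,395:]=0
m=cv2.morphologyEx(m,cv2.MORPH_CLOSE,np.ones((5,5)))
c=max(cv2.findContours(m,0,2)[0],key=cv2.contourArea); print('plate z16',cv2.minAreaRect(onplane(f,c[:,0],12)[:,:2].astype(np.float32)))
E
```

```text
cam [433.80552567  71.12829955 422.0461579 ]
bed z 16.330282009505254 bench z 1.0104809817858609 rail z 24.462805922765313
rail edge z 24 [9.6752053e-01 2.5279245e-01 5.1873389e+02 1.3632249e+02] yaw 14.642817 71
rail edge z 16 [9.6752053e-01 2.5279236e-01 5.2044073e+02 1.3763278e+02] yaw 14.642812 71
[[316.0, 226.24], [317.0, 225.7], [318.0, 225.62], [319.0, 225.73], [320.0, 225.53], [321.0, 225.64], [322.0, 225.75]] [[578.69404048  98.9076712   16.        ]] [[575.83941892  98.36035665  24.        ]]
[[350.0, 226.22], [351.0, 225.62], [352.0, 225.47], [353.0, 225.51], [354.0, 225.51], [355.0, 225.51]] [[567.47383655 141.23544924  16.        ]] [[564.84027761 139.85418461  24.        ]]
[121  56  29  13   1   1  11  23  19  25  26  20   6   7  13] [146 128 168 247 250 249 247 163 136 103 128 224 248 244 223] [99 50 27 16  0  1  8 30 23 20 25 16  5 14 19] [111 127 162 241 249 248 248 198 145 138 175 239 249 238 163]
[131 132 133 133 133 132 133 126  64   7   0   1   1   1   2   1   1   3
  33  93  50   8] [171 172 171 171 171 170 169 168 194 248 248 247 247 247 247 247 247 249
 229 146 180 233]
[360 150  12  87 849] [519.2 143.4  24.4] ((521.3699340820312, 144.13052368164062), (111.38794708251953, 12.160888671875), 14.429947853088379)
[316 227   8  11  80] [584.4 101.2  24.5] ((584.6395263671875, 101.28077697753906), (12.907983779907227, 9.045770645141602), 14.242260932922363)
[350 227   8  11  79] [573.1 143.4  24.7] ((573.412353515625, 143.61370849609375), (13.145116806030273, 9.311601638793945), 15.179596900939941)
[325 233   6   3  13] [583.7 111.3  24.9] ((583.43359375, 111.57606506347656), (1.398977518081665, 6.54178524017334), 20.746610641479492)
[332 233  16   3  25] [579.8 126.8  24.2] ((579.6524658203125, 126.60088348388672), (1.5000232458114624, 19.39901351928711), 15.439902305603027)
plate z16 ((537.6558837890625, 100.37592315673828), (192.3557586669922, 150.54910278320312), 14.593789100646973)
```

```bash
python3 -c "
from h import *
f=load('wjig');save(f,'wjigc',(310,205,390,265),9)"
```

```text
(no output)
```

View pics/wjigc.png

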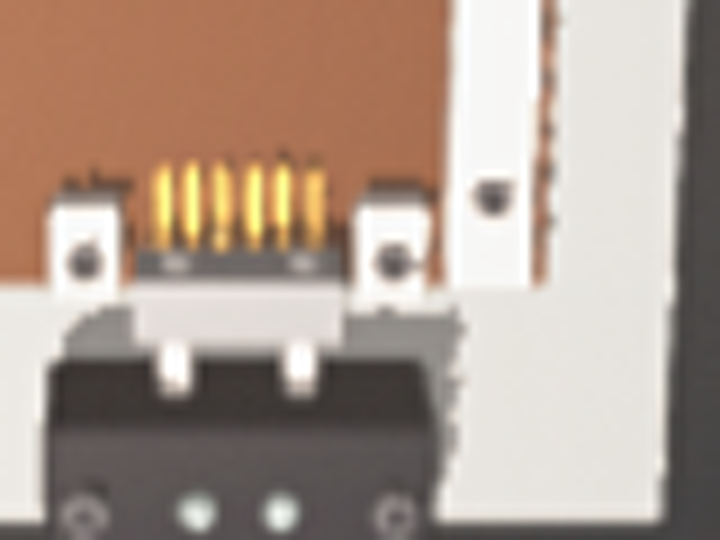

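The crop shows the rail face edge at u≈360, the stop faces at v≈226–227 with the pins between them, and nothing in the free corner. The jig's yaw is 14.6° and the corner is at about (565,149). Now I go to the power board.

send_rows(
  motion="0 0 0 0 0 9.2 1;0 0 0 0 0 9.2 1;0 0 0 0 0 9.2 1;0 0 0 0 0 9.1 1;-0.012 -0.0442 0.0127 0 0 0 1;-0.012 -0.0442 0.0127 0 0 0 1;-0.012 -0.0442 0.0127 0 0 0 1;-0.012 -0.0442 0.0127 0 0 0 1;-0.012 -0.0442 0.0127 0 0 0 1;-0.012 -0.0442 0.0127 0 0 0 1;-0.012 -0.0442 0.0127 0 0 0 1;-0.012 -0.0442 0.0127 0 0 0 1",
)

```text
clock: 3.95
ee_pos: [456.9, -276.1, 199.4]
eef_rot: [[-0.928, 0.373, 0.0], [0.373, 0.928, -0.0], [-0.0, 0.0, -1.0]]
ft_force: [0.2, 1.4, 0.4]
grip_width: 1.002
```

send_rows(
  motion="0 0 0 0 0 0 1;0 0 0 0 0 0 1",
)

```text
clock: 4.2
ee_pos: [457.1, -274.3, 199.6]
eef_rot: [[-0.928, 0.373, -0.0], [0.373, 0.928, 0.0], [0.0, 0.0, -1.0]]
ft_force: [1.7, 0.9, 0.8]
grip_width: 0.998
```

```bash
python3 - <<'E'
from h import *
f=grab('wrist'); save(f,'wbrd',None,1.25)
print(f['state']['ee_pos'],f['state']['ft_force'], f['state']['joint_pos'].round(2))
P=cloud(f); g=cv2.cvtColor(f['pixels'],cv2.COLOR_RGB2HSV)
e=lambda c,r:np.linalg.norm(P[...,:2]-np.array(c),axis=-1)<r
near=e([457,-276],60)
t=P[near&(P[...,2]>31)&(P[...,2]<45)]; print('hs top',len(t),np.median(t[:,2]),cv2.minAreaRect(t[:,:2].astype(np.float32)))
m=near&(P[...,2]>1.5)&(P[...,2]<60)&(((g[...,0]>40)&(g[...,0]<85)&(g[...,1]>80)))
v,u=np.nonzero(m); w=onplane(f,np.c_[u,v],3.2)
h=cv2.convexHull(w[:,:2].astype(np.float32)); print('lam',cv2.minAreaRect(h))
E
```

```text
[ 457.09658134 -274.31018815  199.60386563] [1.68136151 0.88184967 0.76485318] [ 0.1   0.35  0.44  1.89 -0.19  0.93  1.82]
hs top 757 37.40243298288425 ((454.7705383300781, -277.7419128417969), (23.96709442138672, 46.55778884887695), 65.74212646484375)
lam ((454.2752380371094, -277.64434814453125), (59.99586868286133, 80.12179565429688), 65.72160339355469)
```

View pics/wbrd.png

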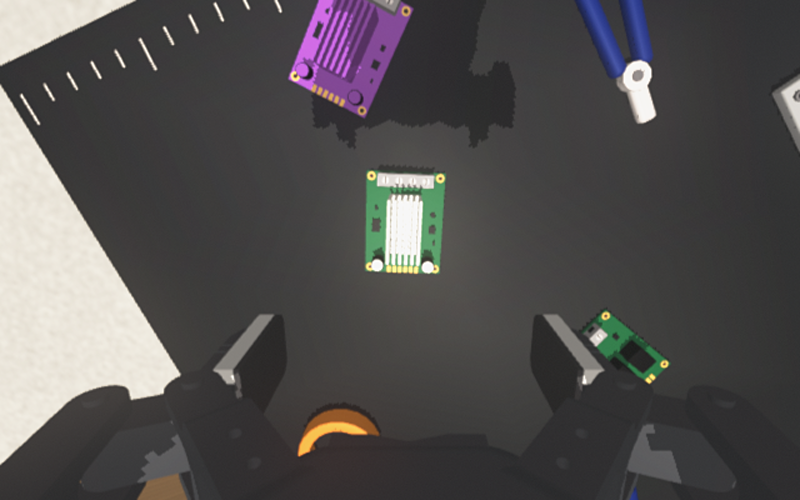

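The wrist view shows the power board at (405,222), with its pads at the bottom at (405,268). The measured sizes, 24×46.6 and 60×80 mm, match the description. The purple board at (350,50) is clear. Descending to grasp with the fingertips about 10 mm above the bench.

```bash
python3 -c "
from h import *
plan([454.5,-277.7,32],65.74)"
```

```text
shift [  1.2  -4.9 167.8] | 167.8
turn [ 0.04 -0.01  2.48] shift after turn [  1.   -4.8 167.8]
```

send_rows(
  motion="0.001 -0.0048 0.02 0 0 2.5 1;0 0 0.03 0 0 0 1;0 0 0.03 0 0 0 1;0 0 0.025 0 0 0 1;0 0 0.01 0 0 0 1;0 0 0 0 0 0 1;0 0 0 0 0 0 1;0 0 0 0 0 0 1",
)

```text
clock: 5.25
ee_pos: [454.8, -279.1, 85.6]
eef_rot: [[-0.912, 0.411, 0.002], [0.411, 0.912, -0.001], [-0.002, 0.0, -1.0]]
ft_force: [0.1, 0.1, 0.1]
grip_width: 1.005
```

```bash
python3 -c "
from h import *
plan([454.5,-277.7,32],65.74); print(state()['ee_pos'])"
```

```text
shift [ 0.9  1.1 53.6] | 53.6
turn [ 0.01  0.09 -0.02] shift after turn [ 0.9  1.1 53.6]
[ 454.82888675 -279.06560099   85.58779871]
```

send_rows(
  motion="0.001 0.001 0.018 0 0 0 1;0 0 0.018 0 0 0 1;0 0 0.0125 0 0 0 1;0 0 0.005 0 0 0 1;0 0 0 0 0 0 1;0 0 0 0 0 0 1",
)

```text
clock: 6.0
ee_pos: [454.1, -277.8, 31.7]
eef_rot: [[-0.911, 0.411, 0.001], [0.411, 0.911, -0.0], [-0.001, 0.0, -1.0]]
ft_force: [0.0, -0.8, 0.5]
grip_width: 1.001
```

send_rows(
  motion="0 0 0 0 0 0 0.5;0 0 0 0 0 0 0.2;0 0 0 0 0 0 0;0 0 0 0 0 0 0;0 0 0 0 0 0 0;0 0 0 0 0 0 0;0 0 0 0 0 0 0;0 0 0 0 0 0 0",
)

```text
clock: 7.0
ee_pos: [453.9, -277.6, 31.5]
eef_rot: [[-0.911, 0.411, 0.0], [0.411, 0.911, -0.0], [-0.0, 0.0, -1.0]]
ft_force: [0.1, 0.3, 5.4]
grip_width: 0.27
```

send_rows(
  motion="0 0 -0.002 0 0 0 0;0 0 -0.008 0 0 0 0;0 0 -0.02 0 0 0 0;0 0 -0.03 0 0 0 0;0 0 -0.03 0 0 0 0;0 0 -0.02 0 0 0 0;0 0 0 0 0 0 0;0 0 0 0 0 0 0",
)

```text
clock: 8.0
ee_pos: [453.4, -277.2, 140.6]
eef_rot: [[-0.912, 0.411, -0.001], [0.411, 0.912, 0.0], [0.001, 0.0, -1.0]]
ft_force: [-0.0, 0.4, -1.5]
grip_width: 0.269
```

```bash
python3 - <<'E'
from h import *
e=np.array([np.cos(np.radians(14.6)),np.sin(np.radians(14.6))]);n=np.array([-e[1],e[0]])
p=529.5*e-38.8*n; print(p, state()['ft_force'],state()['ee_pos'])
plan([*p,142],104.6)
f=grab('wrist');save(f,'wgrip',None,1.25)
E
```

```text
[522.18229687  95.92360938] [-0.02340837  0.35666758 -1.47745967] [ 453.36049825 -277.20088202  140.55871398]
shift [ 90.7 368.4  -1.3] | 379.4
turn [ 2.000e-02 -5.000e-02 -3.888e+01] shift after turn [-160.7  343.7   -1.4]
```

View pics/wgrip.png

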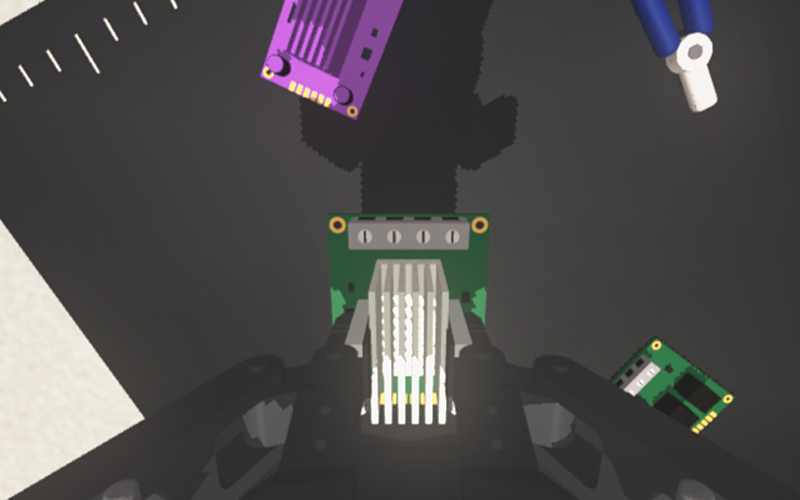

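The board is held squarely, centred between the fingers at (410,340). Next I carry it over the jig: turn, then shift.

send_rows(
  motion="0 0 0 0 0 -9.7 0;0 0 0 0 0 -9.7 0;0 0 0 0 0 -9.7 0;0 0 0 0 0 -9.8 0;-0.01 0.02 0 0 0 0 0;-0.019 0.042 0 0 0 0 0;-0.021 0.044 0 0 0 0 0;-0.021 0.044 0 0 0 0 0;-0.021 0.044 0 0 0 0 0;-0.021 0.044 0 0 0 0 0;-0.021 0.044 0 0 0 0 0;-0.019 0.042 0 0 0 0 0",
)

```text
clock: 9.55
ee_pos: [519.7, 76.2, 140.1]
eef_rot: [[-0.968, -0.252, -0.002], [-0.252, 0.968, -0.0], [0.002, 0.0, -1.0]]
ft_force: [0.7, -1.1, -1.9]
grip_width: 0.272
```

send_rows(
  motion="-0.0077 0.0197 0 0 0 0 0;0 0 0 0 0 0 0;0 0 0 0 0 0 0;0 0 0 0 0 0 0",
)

```text
clock: 10.05
ee_pos: [522.4, 93.9, 141.0]
eef_rot: [[-0.968, -0.25, -0.001], [-0.25, 0.968, -0.001], [0.001, -0.0, -1.0]]
ft_force: [-0.1, -0.0, -1.4]
grip_width: 0.268
```

```bash
python3 - <<'E'
from h import *
s=state();print(s['ee_pos'],s['ft_force'])
plan([522.2,95.9,47.5],104.6)
f=grab('wrist');t=grab('top')
P=cloud(f); g=cv2.cvtColor(f['pixels'],cv2.COLOR_RGB2HSV)
R=np.array(s['eef_rot']).reshape(3,3)
# board in tool frame: green laminate points; terminal strip edge
m=(g[...,0]>40)&(g[...,0]<85)&(g[...,1]>80)
v,u=np.nonzero(m); L=(P[v,u]-s['ee_pos'])@R; L=L[np.linalg.norm(L[:,:2],axis=1)<60]
print('laminate tool z',np.nanmedian(L[:,2]),'x range',np.percentile(L[:,0],[1,99.5]),'y',np.percentile(L[:,1],[.5,99.5]))
E
```

```text
[522.3934518   93.93918968 140.9878898 ] [-0.14972329 -0.04251919 -1.35844905]
shift [-0.4  2.  93.5] | 93.5
turn [-0.03 -0.04 -0.12] shift after turn [-0.3  1.9 93.5]
laminate tool z 28.016246796615178 x range [-34.01645973  39.89451702] y [-30.36613658  27.63106966]
```

send_rows(
  motion="0 0.002 0.01 0 0 0 0;0 0 0.02 0 0 0 0;0 0 0.02 0 0 0 0;0 0 0.02 0 0 0 0;0 0 0.012 0 0 0 0;0 0 0.006 0 0 0 0;0 0 0 0 0 0 0;0 0 0 0 0 0 0",
)

```text
clock: 11.15
ee_pos: [522.5, 97.6, 53.7]
eef_rot: [[-0.968, -0.252, 0.001], [-0.252, 0.968, 0.0], [-0.001, 0.0, -1.0]]
ft_force: [0.1, -0.2, -1.5]
grip_width: 0.269
```

send_rows(
  motion="0 0 0.002 0 0 0 0;0 0 0.002 0 0 0 0;0 0 0 0 0 0 0;0 0 0 0 0 0 0",
)

```text
clock: 11.65
ee_pos: [522.1, 97.5, 49.2]
eef_rot: [[-0.968, -0.252, 0.0], [-0.252, 0.968, 0.0], [-0.0, 0.0, -1.0]]
ft_force: [-0.3, 0.2, -1.2]
grip_width: 0.273
```

send_rows(
  motion="0 0 0.001 0 0 0 0;0 0 0.001 0 0 0 0;0 0 0 0 0 0 0;0 0 0 0 0 0 0",
)

```text
clock: 12.15
ee_pos: [522.1, 97.5, 47.5]
eef_rot: [[-0.968, -0.252, 0.0], [-0.252, 0.968, 0.0], [-0.0, 0.0, -1.0]]
ft_force: [-1.7, -0.5, 5.7]
grip_width: 0.272
```

send_rows(
  motion="0 0 0.0005 0 0 0 0;0 0 0 0 0 0 0;0 0 0 0 0 0 0",
)

```text
clock: 12.52
ee_pos: [522.1, 97.5, 47.4]
eef_rot: [[-0.968, -0.252, 0.0], [-0.252, 0.968, 0.0], [-0.0, 0.0, -1.0]]
ft_force: [-4.4, -1.0, 13.3]
grip_width: 0.268
```

On the bed with light contact. Easing the downforce a little, then sliding towards the rail.

send_rows(
  motion="0 0.001 -0.0004 0 0 0 0;0 0.0015 0 0 0 0 0;0 0.0015 0 0 0 0 0;0 0.0015 0 0 0 0 0;0 0.0005 0 0 0 0 0;0 0 0 0 0 0 0",
)

```text
clock: 13.28
ee_pos: [521.5, 102.5, 47.5]
eef_rot: [[-0.968, -0.251, 0.002], [-0.251, 0.968, -0.001], [-0.002, -0.001, -1.0]]
ft_force: [1.4, -3.7, 4.6]
grip_width: 0.272
```

send_rows(
  motion="0 0.0005 0 0 0 0 0;0 0.0005 0 0 0 0 0;0 0 0 0 0 0 0",
)

```text
clock: 13.65
ee_pos: [521.3, 103.5, 47.4]
eef_rot: [[-0.968, -0.251, 0.002], [-0.251, 0.968, -0.001], [-0.001, -0.001, -1.0]]
ft_force: [0.9, -4.4, 4.3]
grip_width: 0.27
```

```bash
cat >> h.py <<'E'
def rep():
    s=state(); a=np.radians(14.6); e=np.array([np.cos(a),np.sin(a),0]);n=np.array([-e[1],e[0],0]); F=s['ft_force'];p=s['ee_pos']
    print('e %.2f n %.2f z %.2f | Fe %.1f Fn %.1f Fz %.1f | Mz %.2f'%(p@e,p@n,p[2],F@e,F@n,F[2],s['torque'][2])); R=np.array(s['eef_rot']).reshape(3,3); print('yaw y',np.degrees(np.arctan2(R[1,1],R[0,1])).round(2))
E
python3 - <<'E'
from h import *
rep(); f=grab('wrist'); save(f,'wbed',None,1.25)
E
```

```text
e 530.51 n -31.23 z 47.45 | Fe -0.2 Fn -4.5 Fz 4.3 | Mz 0.03
yaw y 104.55
```

View pics/wbed.png

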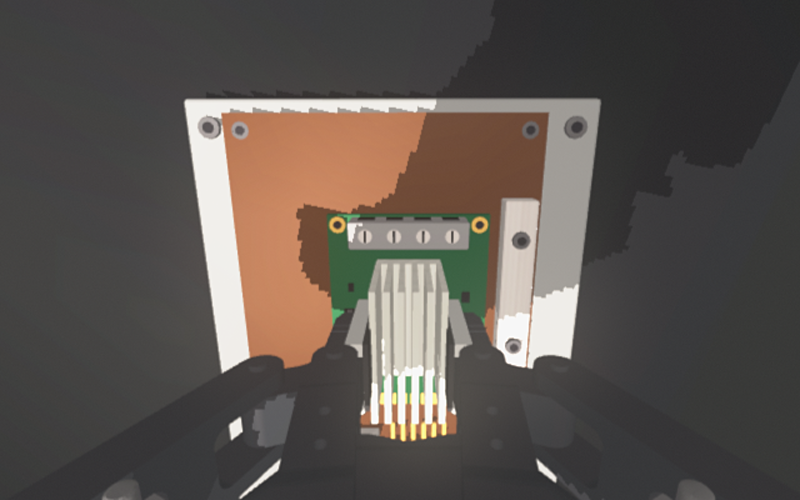

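The board lies flat and square at (408,270). Its side at u=488 is about 2–3 mm from the rail at u=497, and the pins at (415,432) are ahead of the pads. I creep to the rail.

send_rows(
  motion="0 0.0005 0 0 0 0 0;0 0.0005 0 0 0 0 0;0 0.0005 0 0 0 0 0;0 0 0 0 0 0 0",
)

```text
clock: 14.2
ee_pos: [520.9, 105.0, 47.5]
eef_rot: [[-0.968, -0.251, 0.002], [-0.251, 0.968, -0.0], [-0.002, -0.001, -1.0]]
ft_force: [1.0, -4.2, 5.2]
grip_width: 0.271
```

send_rows(
  motion="0 0.0005 0 0 0 0 0;0 0 0 0 0 0 0",
)

```text
clock: 14.45
ee_pos: [520.8, 105.5, 47.5]
eef_rot: [[-0.968, -0.251, 0.002], [-0.251, 0.968, -0.0], [-0.002, -0.001, -1.0]]
ft_force: [1.4, -3.5, 5.3]
grip_width: 0.271
```

send_rows(
  motion="0 0.0005 0 0 0 0 0;0 0 0 0 0 0 0",
)

```text
clock: 14.7
ee_pos: [520.7, 106.0, 47.5]
eef_rot: [[-0.968, -0.251, 0.002], [-0.251, 0.968, -0.0], [-0.002, -0.001, -1.0]]
ft_force: [1.9, -4.3, 4.9]
grip_width: 0.268
```

```bash
python3 -c "
from h import *
rep()"
```

```text
e 530.57 n -28.68 z 47.48 | Fe 0.7 Fn -4.6 Fz 4.9 | Mz 0.00
yaw y 104.56
```

No rail contact yet, so I continue.

send_rows(
  motion="0 0.0005 0 0 0 0 0;0 0 0 0 0 0 0",
)

```text
clock: 14.95
ee_pos: [520.5, 106.4, 47.5]
eef_rot: [[-0.968, -0.251, 0.002], [-0.251, 0.968, -0.0], [-0.002, -0.001, -1.0]]
ft_force: [1.4, -3.3, 5.5]
grip_width: 0.274
```

send_rows(
  motion="0 0.0005 0 0 0 0 0;0 0 0 0 0 0 0",
)

```text
clock: 15.2
ee_pos: [520.4, 107.0, 47.5]
eef_rot: [[-0.968, -0.251, 0.002], [-0.251, 0.968, -0.0], [-0.002, -0.001, -1.0]]
ft_force: [1.4, -3.1, 4.7]
grip_width: 0.271
```

```bash
python3 -c "
from h import *
rep()"
```

```text
e 530.57 n -27.66 z 47.48 | Fe 0.6 Fn -3.3 Fz 4.7 | Mz 0.03
yaw y 104.56
```

send_rows(
  motion="0 0.0005 0 0 0 0 0;0 0 0 0 0 0 0",
)

```text
clock: 15.45
ee_pos: [520.3, 107.4, 47.5]
eef_rot: [[-0.968, -0.251, 0.002], [-0.251, 0.968, -0.0], [-0.002, -0.001, -1.0]]
ft_force: [1.4, -4.1, 6.2]
grip_width: 0.271
```

send_rows(
  motion="0 0.0005 0 0 0 0 0;0 0 0 0 0 0 0",
)

```text
clock: 15.7
ee_pos: [520.2, 107.7, 47.5]
eef_rot: [[-0.968, -0.251, 0.002], [-0.251, 0.968, -0.001], [-0.002, -0.001, -1.0]]
ft_force: [1.3, -4.4, 5.2]
grip_width: 0.273
```

```bash
python3 - <<'E'
from h import *
rep(); f=grab('wrist'); save(f,'wrail',(240,150,440,360),3.8)
rep()
E
```

```text
e 530.56 n -26.91 z 47.50 | Fe 0.1 Fn -4.6 Fz 5.2 | Mz 0.02
yaw y 104.55
e 530.54 n -26.94 z 47.48 | Fe -0.3 Fn -5.3 Fz 5.1 | Mz 0.05
yaw y 104.55
```

View pics/wrail.png

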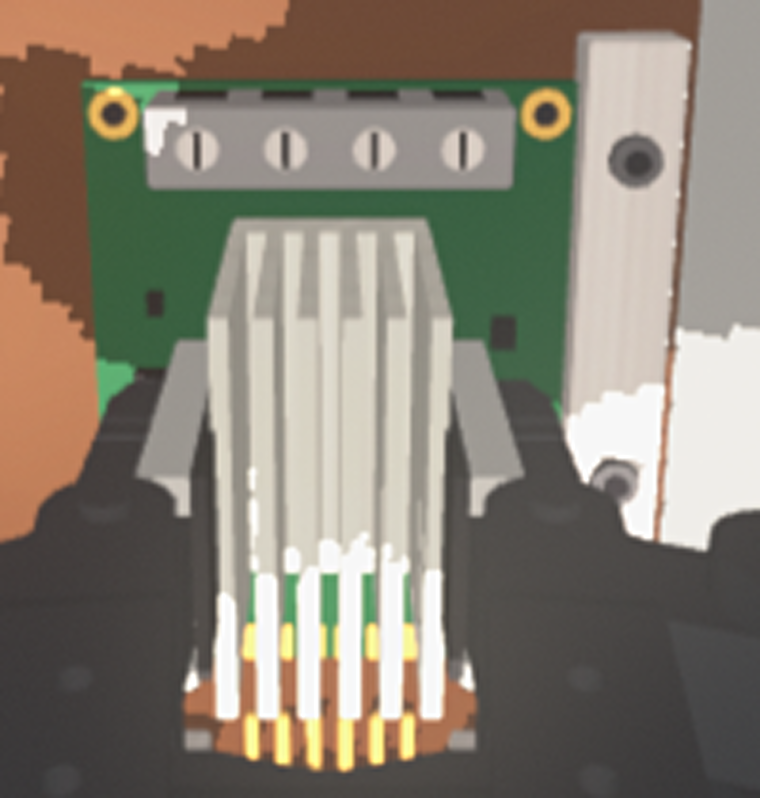

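The board's side at u≈570 in the crop is at the rail, and forces have only begun to rise. Pads are about 10 mm short of the pins at (330,740). Now I slide along the rail.

send_rows(
  motion="-0.001 0 0 0 0 0 0;-0.0015 0 0 0 0 0 0;-0.0015 0 0 0 0 0 0;-0.0015 0 0 0 0 0 0;-0.001 0 0 0 0 0 0;0 0 0 0 0 0 0",
)

```text
clock: 16.5
ee_pos: [520.4, 107.7, 47.4]
eef_rot: [[-0.968, -0.251, -0.009], [-0.251, 0.968, -0.003], [0.01, -0.0, -1.0]]
ft_force: [-20.9, -10.0, 33.0]
grip_width: 0.27
```

```bash
python3 -c "
from h import *
rep()"
```

```text
e 530.76 n -26.95 z 47.44 | Fe -22.7 Fn -4.4 Fz 33.0 | Mz 0.12
yaw y 104.53
```

send_rows(
  motion="-0.0005 0 0 0 0 0 0;-0.0005 0 0 0 0 0 0;-0.0005 0 0 0 0 0 0;-0.0005 0 0 0 0 0 0;0 0 0 0 0 0 0",
)

```text
clock: 17.12
ee_pos: [520.5, 107.7, 47.5]
eef_rot: [[-0.968, -0.251, -0.013], [-0.251, 0.968, -0.003], [0.013, -0.0, -1.0]]
ft_force: [-28.8, -10.3, 42.0]
grip_width: 0.274
```

```bash
python3 -c "
from h import *
rep()"
```

```text
e 530.88 n -26.95 z 47.49 | Fe -30.5 Fn -2.7 Fz 42.0 | Mz 0.07
yaw y 104.53
```

Blocked by friction: the x push tips the tool and drives Fz up (Fe/Fz ≈ 0.72, a friction cone), while the pins are still 10 mm away. I take back the x command and relieve the downforce, then try again.

send_rows(
  motion="0.002 0 0 0 0 0 0;0.002 0 0 0 0 0 0;0.002 0 0 0 0 0 0;0.002 0 0 0 0 0 0;0 0 0 0 0 0 0",
)

```text
clock: 17.75
ee_pos: [520.2, 107.7, 47.5]
eef_rot: [[-0.968, -0.251, 0.001], [-0.251, 0.968, -0.001], [-0.001, -0.001, -1.0]]
ft_force: [-0.5, -5.5, 8.6]
grip_width: 0.27
```

```bash
python3 -c "
from h import *
rep();print(state()['eef_rot'].round(4))"
```

```text
e 530.61 n -26.89 z 47.48 | Fe -1.8 Fn -5.2 Fz 8.6 | Mz 0.07
yaw y 104.56
[[-9.679e-01 -2.513e-01  1.200e-03]
 [-2.513e-01  9.679e-01 -8.000e-04]
 [-9.000e-04 -1.100e-03 -1.000e+00]]
```

send_rows(
  motion="0 -0.0005 -0.0004 0 0 0 0;0 0 0 0 0 0 0;0 0 0 0 0 0 0",
)

```text
clock: 18.12
ee_pos: [520.2, 107.7, 47.5]
eef_rot: [[-0.968, -0.252, 0.001], [-0.252, 0.968, -0.0], [-0.001, -0.001, -1.0]]
ft_force: [1.6, -4.9, 1.7]
grip_width: 0.269
```

```bash
python3 -c "
from h import *
rep();print(state()['eef_rot'].round(4))"
```

```text
e 530.59 n -26.90 z 47.50 | Fe 0.3 Fn -5.2 Fz 1.7 | Mz 0.09
yaw y 104.58
[[-9.678e-01 -2.517e-01  6.000e-04]
 [-2.517e-01  9.678e-01 -5.000e-04]
 [-5.000e-04 -6.000e-04 -1.000e+00]]
```

send_rows(
  motion="-0.0005 -0.0005 -0.0001 0 0 0 0;-0.0005 0 -0.0002 0 0 0 0;-0.0005 0 -0.0001 0 0 0 0;0 0 0 0 0 0 0",
)

```text
clock: 18.62
ee_pos: [520.3, 107.7, 47.5]
eef_rot: [[-0.968, -0.252, -0.002], [-0.252, 0.968, -0.001], [0.002, -0.0, -1.0]]
ft_force: [-1.6, -4.5, 1.1]
grip_width: 0.27
```

```bash
python3 -c "
from h import *
rep();print(state()['eef_rot'].round(4)[2])"
```

```text
e 530.67 n -26.91 z 47.53 | Fe -2.7 Fn -4.0 Fz 1.1 | Mz 0.07
yaw y 104.6
[ 2.2e-03 -1.0e-04 -1.0e+00]
```

send_rows(
  motion="-0.0005 -0.0005 -0.0002 0 0 0 0;-0.0005 -0.0005 -0.0001 0 0 0 0;0 0 0 0 0 0 0",
)

```text
clock: 19.0
ee_pos: [522.8, 108.2, 48.2]
eef_rot: [[-0.968, -0.253, 0.0], [-0.253, 0.968, 0.001], [-0.001, 0.001, -1.0]]
ft_force: [0.1, -0.8, -0.7]
grip_width: 0.268
```

```bash
python3 -c "
from h import *
rep();print(state()['eef_rot'].round(4)[2])"
```

```text
e 533.25 n -27.04 z 48.20 | Fe -0.1 Fn -0.8 Fz -0.7 | Mz 0.00
yaw y 104.65
[-7.e-04  7.e-04 -1.e+00]
```

It came free and is hovering 0.7 mm up. I lower it to a light touch and continue in x.

send_rows(
  motion="-0.0005 0 0.0004 0 0 0 0;-0.001 0 0.0002 0 0 0 0;-0.001 0 0 0 0 0 0;-0.001 0 0 0 0 0 0;0 0 0 0 0 0 0",
)

```text
clock: 19.62
ee_pos: [526.1, 108.3, 47.6]
eef_rot: [[-0.968, -0.252, 0.0], [-0.252, 0.968, 0.0], [-0.0, 0.0, -1.0]]
ft_force: [-0.8, 0.2, -1.6]
grip_width: 0.269
```

```bash
python3 -c "
from h import *
rep();print(state()['eef_rot'].round(4)[2])"
```

```text
e 536.42 n -27.78 z 47.63 | Fe -0.7 Fn 0.4 Fz -1.6 | Mz -0.01
yaw y 104.6
[-2.e-04  0.e+00 -1.e+00]
```

send_rows(
  motion="-0.0005 0 0.0001 0 0 0 0;-0.001 0 0 0 0 0 0;-0.001 0 0 0 0 0 0;-0.0005 0 0 0 0 0 0;0 0 0 0 0 0 0",
)

```text
clock: 20.25
ee_pos: [528.9, 109.1, 47.5]
eef_rot: [[-0.968, -0.252, 0.0], [-0.252, 0.968, 0.0], [-0.0, 0.0, -1.0]]
ft_force: [-0.4, 0.1, -1.7]
grip_width: 0.267
```

```bash
python3 -c "
from h import *
rep();print(state()['eef_rot'].round(4)[2])"
```

```text
e 539.37 n -27.75 z 47.51 | Fe -0.4 Fn 0.2 Fz -1.7 | Mz 0.03
yaw y 104.61
[-1.e-04  0.e+00 -1.e+00]
```

send_rows(
  motion="-0.0005 0 0 0 0 0 0;-0.0005 0 0 0 0 0 0;-0.0005 0 0 0 0 0 0;0 0 0 0 0 0 0",
)

```text
clock: 20.75
ee_pos: [530.4, 109.4, 47.5]
eef_rot: [[-0.968, -0.252, 0.0], [-0.252, 0.968, 0.0], [-0.0, 0.0, -1.0]]
ft_force: [0.1, -0.6, -1.4]
grip_width: 0.269
```

```bash
python3 -c "
from h import *
rep();print(state()['eef_rot'].round(4)[2])"
```

```text
e 540.83 n -27.78 z 47.52 | Fe -0.0 Fn -0.6 Fz -1.4 | Mz 0.01
yaw y 104.61
[-1.e-04  0.e+00 -1.e+00]
```

send_rows(
  motion="-0.0005 0 0.0001 0 0 0 0;-0.0005 0 0 0 0 0 0;0 0 0 0 0 0 0",
)

```text
clock: 21.12
ee_pos: [530.4, 109.5, 47.5]
eef_rot: [[-0.968, -0.252, -0.002], [-0.252, 0.968, -0.0], [0.002, 0.0, -1.0]]
ft_force: [-4.8, -1.9, 5.2]
grip_width: 0.268
```

```bash
python3 -c "
from h import *
rep()"
```

```text
e 540.87 n -27.78 z 47.49 | Fe -5.1 Fn -0.6 Fz 5.2 | Mz 0.01
yaw y 104.6
```

send_rows(
  motion="-0.0005 0 0 0 0 0 0;-0.0005 0 0 0 0 0 0;0 0 0 0 0 0 0",
)

```text
clock: 21.5
ee_pos: [530.4, 109.5, 47.5]
eef_rot: [[-0.968, -0.252, -0.003], [-0.252, 0.968, -0.001], [0.003, 0.0, -1.0]]
ft_force: [-8.6, -1.8, 10.6]
grip_width: 0.274
```

```bash
python3 -c "
from h import *
rep()"
```

```text
e 540.91 n -27.78 z 47.51 | Fe -8.8 Fn 0.5 Fz 10.6 | Mz 0.02
yaw y 104.6
```

send_rows(
  motion="0 0 -0.0003 0 0 0 0;0 0 -0.0002 0 0 0 0;0 0 0 0 0 0 0",
)

```text
clock: 21.88
ee_pos: [531.8, 109.8, 47.6]
eef_rot: [[-0.968, -0.252, -0.001], [-0.252, 0.968, -0.0], [0.001, 0.0, -1.0]]
ft_force: [-2.5, -1.0, -1.6]
grip_width: 0.271
```

```bash
python3 -c "
from h import *
rep()"
```

```text
e 542.28 n -27.75 z 47.62 | Fe -2.7 Fn -0.4 Fz -1.6 | Mz -0.03
yaw y 104.61
```

Fe of about −2.7 N with no bed load means the pins are touching. I continue in small steps.

send_rows(
  motion="-0.0005 0 0 0 0 0 0;-0.0005 0 0 0 0 0 0;0 0 0 0 0 0 0",
)

```text
clock: 22.25
ee_pos: [532.9, 110.1, 47.7]
eef_rot: [[-0.968, -0.252, -0.001], [-0.252, 0.968, -0.0], [0.001, -0.0, -1.0]]
ft_force: [-3.8, -0.4, -3.6]
grip_width: 0.268
```

```bash
python3 -c "
from h import *
rep()"
```

```text
e 543.46 n -27.77 z 47.70 | Fe -3.8 Fn 0.5 Fz -3.6 | Mz -0.01
yaw y 104.61
```

send_rows(
  motion="-0.0005 0 0 0 0 0 0;-0.0005 0 0 0 0 0 0;0 0 0 0 0 0 0",
)

```text
clock: 22.62
ee_pos: [533.9, 110.4, 47.7]
eef_rot: [[-0.968, -0.252, -0.001], [-0.252, 0.968, -0.0], [0.001, 0.0, -1.0]]
ft_force: [-3.9, -0.7, -4.0]
grip_width: 0.271
```

```bash
python3 -c "
from h import *
rep()"
```

```text
e 544.48 n -27.76 z 47.74 | Fe -3.9 Fn 0.3 Fz -4.0 | Mz -0.05
yaw y 104.61
```

send_rows(
  motion="-0.0005 0 0.0002 0 0 0 0;-0.0005 0 0 0 0 0 0;0 0 0 0 0 0 0",
)

```text
clock: 23.0
ee_pos: [534.4, 110.5, 47.7]
eef_rot: [[-0.968, -0.252, -0.001], [-0.252, 0.968, -0.0], [0.001, 0.0, -1.0]]
ft_force: [-6.5, -2.2, -1.3]
grip_width: 0.266
```

```bash
python3 -c "
from h import *
rep()"
```

```text
e 545.00 n -27.75 z 47.68 | Fe -6.9 Fn -0.5 Fz -1.3 | Mz 0.03
yaw y 104.61
```

send_rows(
  motion="-0.0005 0 0.0001 0 0 0 0;-0.0005 0 0 0 0 0 0;0 0 0 0 0 0 0",
)

```text
clock: 23.38
ee_pos: [534.4, 110.5, 47.6]
eef_rot: [[-0.968, -0.252, -0.003], [-0.252, 0.968, -0.001], [0.003, 0.0, -1.0]]
ft_force: [-10.9, -2.0, 4.0]
grip_width: 0.266
```

```bash
python3 -c "
from h import *
rep()"
```

```text
e 545.03 n -27.76 z 47.64 | Fe -11.1 Fn 0.8 Fz 4.0 | Mz 0.04
yaw y 104.61
```

Stops met at e = 545.0, after pin contact at about 541. Now I slide sideways to the rail with a moderated x push.

send_rows(
  motion="0.0005 0.0005 -0.0002 0 0 0 0;0 0.0005 0 0 0 0 0;0 0.0005 0 0 0 0 0;0 0 0 0 0 0 0",
)

```text
clock: 23.88
ee_pos: [534.4, 110.7, 47.7]
eef_rot: [[-0.968, -0.251, -0.002], [-0.251, 0.968, -0.002], [0.002, -0.001, -1.0]]
ft_force: [-7.0, -6.1, -0.1]
grip_width: 0.269
```

```bash
python3 -c "
from h import *
rep()"
```

```text
e 545.04 n -27.58 z 47.70 | Fe -8.3 Fn -4.2 Fz -0.1 | Mz -0.06
yaw y 104.54
```

send_rows(
  motion="0 0.0005 0 0 0 0 0;0 0.0005 0 0 0 0 0;0 0 0 0 0 0 0",
)

```text
clock: 24.25
ee_pos: [534.3, 110.9, 47.7]
eef_rot: [[-0.968, -0.25, -0.002], [-0.25, 0.968, -0.002], [0.002, -0.002, -1.0]]
ft_force: [-6.6, -8.1, -0.0]
grip_width: 0.272
```

```bash
python3 -c "
from h import *
rep()"
```

```text
e 544.97 n -27.38 z 47.73 | Fe -8.4 Fn -6.2 Fz -0.0 | Mz -0.09
yaw y 104.48
```

send_rows(
  motion="0 0.0005 0 0 0 0 0;0 0.0005 0 0 0 0 0;0 0 0 0 0 0 0",
)

```text
clock: 24.62
ee_pos: [534.2, 111.3, 47.7]
eef_rot: [[-0.968, -0.25, -0.001], [-0.25, 0.968, -0.003], [0.002, -0.002, -1.0]]
ft_force: [-6.4, -8.7, 0.4]
grip_width: 0.27
```

```bash
python3 -c "
from h import *
rep()"
```

```text
e 544.96 n -26.94 z 47.72 | Fe -8.4 Fn -6.8 Fz 0.4 | Mz -0.11
yaw y 104.46
```

send_rows(
  motion="0 0.0005 0 0 0 0 0;0 0.0005 0 0 0 0 0;0 0 0 0 0 0 0",
)

```text
clock: 25.0
ee_pos: [534.1, 111.4, 47.8]
eef_rot: [[-0.968, -0.249, -0.001], [-0.249, 0.968, -0.004], [0.002, -0.003, -1.0]]
ft_force: [-5.7, -13.0, 0.2]
grip_width: 0.267
```

```bash
python3 -c "
from h import *
rep()"
```

```text
e 544.96 n -26.87 z 47.76 | Fe -8.8 Fn -11.2 Fz 0.2 | Mz -0.03
yaw y 104.43
```

Both contacts made (n stalls at −26.9, e at 545.0). Now I firm up the x push, and keep y.

send_rows(
  motion="-0.0005 0 0 0 0 0 0;-0.0005 0 0 0 0 0 0;-0.0005 0.0002 0 0 0 0 0;-0.0005 0 0 0 0 0 0;0 0 0 0 0 0 0",
)

```text
clock: 25.62
ee_pos: [534.2, 111.4, 47.7]
eef_rot: [[-0.968, -0.249, -0.005], [-0.249, 0.968, -0.005], [0.006, -0.003, -1.0]]
ft_force: [-13.2, -13.6, 8.6]
grip_width: 0.271
```

```bash
python3 -c "
from h import *
rep()"
```

```text
e 545.08 n -26.82 z 47.71 | Fe -16.2 Fn -9.8 Fz 8.6 | Mz 0.06
yaw y 104.42
```

send_rows(
  motion="-0.0005 0.0003 -0.0002 0 0 0 0;-0.0005 0.0003 -0.0001 0 0 0 0;-0.0005 0.0002 0 0 0 0 0;0 0 0 0 0 0 0;0 0 0 0 0 0 0",
)

```text
clock: 26.25
ee_pos: [534.3, 111.5, 47.8]
eef_rot: [[-0.969, -0.249, -0.007], [-0.248, 0.969, -0.006], [0.008, -0.004, -1.0]]
ft_force: [-15.9, -17.6, 10.2]
grip_width: 0.267
```

```bash
python3 - <<'E'
from h import *
rep()
s=state();print(s['joint_pos'].round(2),s['torque'].round(2),s['eef_rot'].round(4).tolist())
f=grab('wrist'); rep()
save(f,'wfin',(230,140,430,340),3.9)
g=cv2.cvtColor(f['pixels'],cv2.COLOR_RGB2HSV)
P=cloud(f)
m=(g[...,0]>40)&(g[...,0]<85)&(g[...,1]>80)&(P[...,2]<25); v,u=np.nonzero(m); print('laminate z',np.nanmedian(P[v,u,2]))
q=P[v,u]; q=q[(q[:,2]>14)&(q[:,2]<24)]; A=np.c_[q[:,:2]-q[:,:2].mean(0),np.ones(len(q))]; print('tilt',np.linalg.lstsq(A,q[:,2],rcond=None)[0].round(4))
E
```

```text
e 545.18 n -26.78 z 47.78 | Fe -19.9 Fn -13.1 Fz 10.2 | Mz 0.11
yaw y 104.39
[-0.42  0.57  0.15  1.97 -0.14  0.62  1.65] [-3.6   3.13  0.11] [[-0.9686, -0.2485, -0.0068], [-0.2485, 0.9686, -0.0059], [0.008, -0.004, -1.0]]
e 545.15 n -26.81 z 47.75 | Fe -19.4 Fn -13.8 Fz 11.1 | Mz 0.09
yaw y 104.38
laminate z 19.860048828543185
tilt [-1.4000e-03 -5.3000e-03  1.9848e+01]
```

View pics/wfin.png

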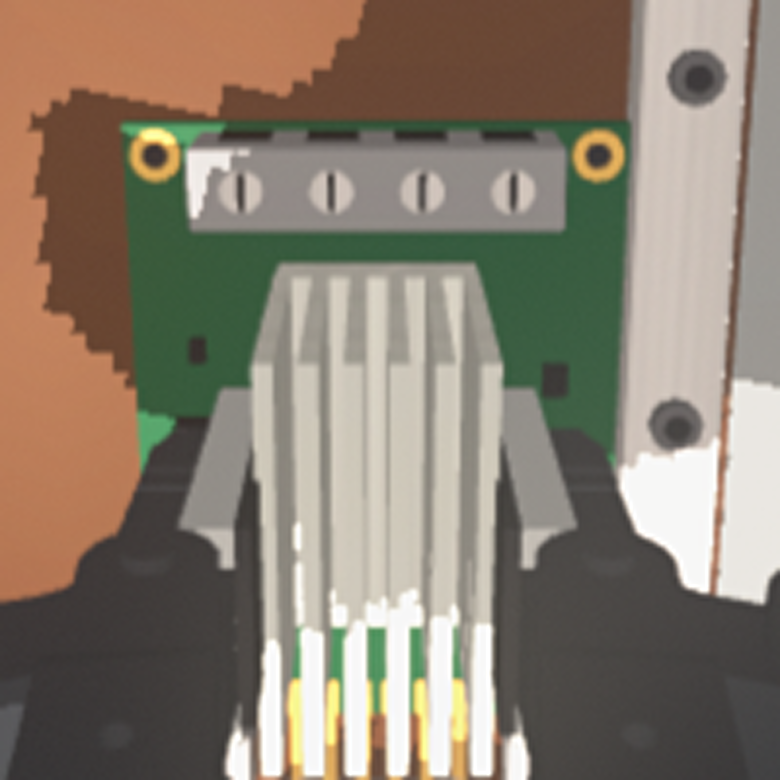

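The view shows the side at u≈620 flush on the rail and the pads at (380,700) on the pins. However, the tool is pitched by 0.46° under the push, so the board's rear may stand a few tenths of a mm off the bed. I trim the pitch and roll against it.

send_rows(
  motion="0.0002 0 0 -0.15 -0.3 0 0;0.0001 0 0 -0.15 -0.2 0 0;0 0 0 0 0 0 0;0 0 0 0 0 0 0",
)

```text
clock: 26.8
ee_pos: [534.3, 111.4, 47.6]
eef_rot: [[-0.969, -0.248, 0.001], [-0.248, 0.969, 0.001], [-0.001, 0.001, -1.0]]
ft_force: [-13.6, -17.4, 8.7]
grip_width: 0.271
```

```bash
python3 - <<'E'
from h import *
rep(); s=state();print(s['torque'].round(2),s['eef_rot'].round(4)[2])
E
```

```text
e 545.09 n -26.88 z 47.63 | Fe -17.5 Fn -13.4 Fz 8.7 | Mz 0.11
yaw y 104.39
[-3.82  3.04  0.11] [-0.001   0.0011 -1.    ]
```

Level now. One small yaw trim (the tool drifted 0.2° from the free-sliding yaw, and Mz > 0 agrees), with the x push restored.

send_rows(
  motion="-0.0003 0.0002 0.0001 0 0 -0.1 0;-0.0003 0 0.0001 0 -0.05 -0.1 0;0 0 0 0 0 0 0;0 0 0 0 0 0 0",
)

```text
clock: 27.3
ee_pos: [534.2, 111.3, 47.5]
eef_rot: [[-0.968, -0.251, 0.0], [-0.251, 0.968, 0.001], [-0.001, 0.001, -1.0]]
ft_force: [-17.2, -17.5, 12.6]
grip_width: 0.271
```

```bash
python3 - <<'E'
from h import *
rep(); s=state();print(s['torque'].round(2),s['eef_rot'].round(4)[2])
E
```

```text
e 545.03 n -26.92 z 47.51 | Fe -21.1 Fn -12.6 Fz 12.6 | Mz -0.10
yaw y 104.55
[-4.04  3.5  -0.1 ] [-7.0e-04  1.1e-03 -1.0e+00]
```

Holding two rows for steadiness, with one last outside look.

send_rows(
  motion="0 0 0 0 0 0.05 0;0 0 0 0 0 0 0;0 0 0 0 0 0 0;0 0 0 0 0 0 0",
)

```text
clock: 27.8
ee_pos: [534.2, 111.4, 47.5]
eef_rot: [[-0.968, -0.25, 0.0], [-0.25, 0.968, 0.001], [-0.001, 0.001, -1.0]]
ft_force: [-17.0, -18.9, 12.9]
grip_width: 0.267
```

```bash
python3 - <<'E'
from h import *
rep(); s=state();print(s['torque'].round(2),s['eef_rot'].round(4)[2])
f=grab('scene'); save(f,'fin',(180,80,520,320),2.3)
E
```

```text
e 545.05 n -26.89 z 47.52 | Fe -21.2 Fn -14.0 Fz 12.9 | Mz 0.00
yaw y 104.51
[-4.05  3.51  0.  ] [-7.0e-04  1.1e-03 -1.0e+00]
```

View pics/fin.png

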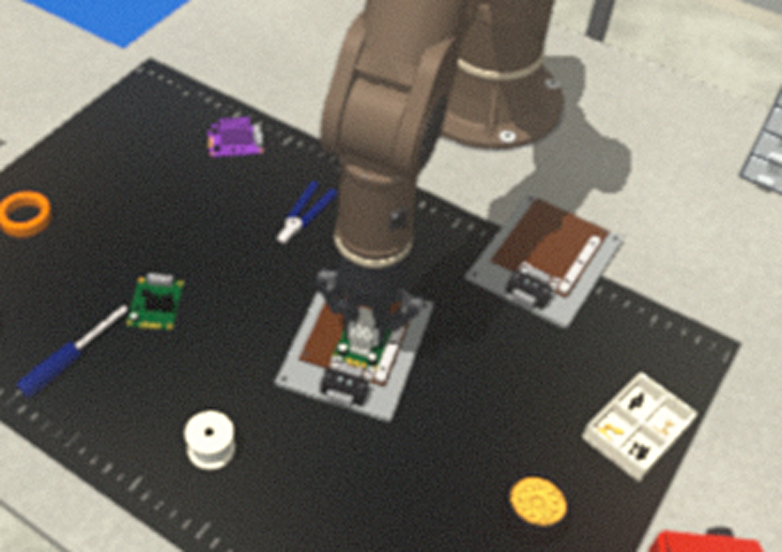

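The board sits in the jig corner at (360,350) with its pads on the pins. The bystanders look undisturbed and Mz is balanced at 0, so I hand in.

```bash
python3 -c "
from plant import job_done; print(job_done())"
```

```text
the job is handed in; nothing more can be done
None
```

I gripped the power board by its heat sink, laid it on the bed of the right-hand jig clear of the pins, and slid it into the corner. I handed the job in at about 28 s with the board still gripped and pressed on both sides.

**Last checks:**
- **Contact:** about 21 N towards the end stops, 14 N towards the side rail and 13 N down. The board stopped moving both ways. It was level within about 0.1° and no twisting moment showed.
- **Camera:** the pads are on the pins and the board's side is on the rail. In the last overview picture the bystanders I could see had not moved; the arm or the crop may hide some.

**What went wrong or disagreed:**
- **Jam:** the first slide towards the stops stuck on bed friction, at about 30 N sideways and 42 N downward at the wrist. I backed off, lifted slightly and carried on. When it came free, the board rode up to 0.7 mm above the bed for a few millimetres, so the slide was not in contact the whole way.
- **Rail position:** the rail was about 2 mm farther than the camera estimate, within the stated calibration error. I took contact from the forces instead.
- **Tilt under load:** pressing home tilted the tool by about 0.5°, and I trimmed that out.

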